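Clear the writing pad, then offer up the lamp arm over its post

ROBOT

A 6-joint arm with a two-finger parallel gripper is mounted at the origin on the work surface. World frame = base frame: x ahead of the robot, y to its left, z up, the work surface at z = 0. Lengths are in m, angles in rad, forces in N, time in s.
With the tool pointing down it reaches from about 0.325 to 0.9 m from the base axis. Payload 6.1 kg.
Tool frame: the origin (TCP) lies at the very end of the fingers, on their centre line; the grasp point (between the pads) lies env.grip_depth behind it (env.grip_depth is the distance from the TCP to the grasp point, in m); z points along the fingers, y is the direction in which the jaws open and shut (so a half turn about z gives the same grasp; the last joint's range is limited). The gripper opens to 87 mm and grips with 3 to 60 N. Pads are 19 mm wide; open, the fingers measure 117 mm over their backs; the gripper's body (75 mm by 190 mm) begins 51 mm behind the grasp point.
Start: joints at [-0.126, 0.22, 1.526, -0, 1.395, -0.126], TCP at [0.625, -0, 0.223] pointing down, gripper open.
Joint ranges: [-2.98, 2.98], [-0.91, 2.08], [0.09, 2.57], [-1.24, 4.39], [0.2, 2.65], [-2.68, 2.68]. Speed limits (rad/s): [2.57, 2.57, 3.01, 3.14, 3.14, 3.14].

INTERFACE

Orientations are given as a unit quaternion [w, x, y, z].
In Python, from workcell import env, eoat, kinematics, cams, sign_off, read_t, read_joint_pos, read_joint_velocities, read_joint_torque, read_tcp_pos, read_eef_rot, read_wrist_force, read_moment, read_opening gives the robot as it stands. Calls block until the motion is done:
- env.reach(position, orientation): joint-space move of the TCP to a pose.
- env.move_linear(position, orientation=None, vel=0.15): straight line of the TCP; orientation=None keeps the orientation; vel is the mean speed in m/s.
- env.goto_joints(angles): joint-space move.
- eoat.move_gripper(opening, strength=None): finger opening in m; strength is the grip in N (None keeps the last); returns when the fingers have stopped.
- env.wait(seconds).
- kinematics.inverse_kinematics(position, orientation): joint angles nearest the present ones, or None.
- cams.get_image(name): name is "scene" or "side" or "wrist"; returns (picture, depth): 480x640x3 uint8, blue, green, red; 480x640 float32, m along the optical axis (not along the pixel's ray), 0 where there is no reading.
- cams.camera_info(name): a dict with "fov_y" (degrees; the focal length in pixels is half the picture's height over the tangent of half this angle, whatever the lens; pixels are square), "cx", "cy" (the principal point, pixels), "R" (3x3) and "t" (3): a world point X has camera coordinates R X + t; the wrist camera has in their place "T_tool_cam" (4x4, takes a point from camera to tool coordinates, whose origin is the TCP and whose axes are the flange's). Camera axes: x right, y down, z forward; pixel columns grow to the right and rows downward; lengths in m; the calibration is good to about 2 mm. The wrist camera is an equidistant fisheye: a pixel r from the principal point sees the ray r / f radians off the axis. A picture is of the moment at which its call begins: read the wrist's pose just before it. camera_info takes no time and is no camera call.
A pose or a line that the arm cannot do raises env.IKError and nothing moves.
- sign_off(): hands the job in, once; it reports no verdict.
Readings, each from a call of its own:
- read_t(): time.
- read_joint_pos(): joint angles.
- read_joint_velocities(): joint speeds.
- read_joint_torque(): joint torques, N m.
- read_tcp_pos(): TCP position.
- read_eef_rot(): TCP orientation.
- read_wrist_force(): force on the tool from outside, world axes, zero at the start.
- read_moment(): the same for the moment, N m.
- read_opening(): finger opening in m.
Only numpy, scipy, OpenCV 4.12 (cv2) and the standard library are available. Lean on these libraries where they do the work, as an engineer would, in place of code of your own. Each camera call takes 0.05 s, during which the arm holds its last target.

TASK

Clear the blue and orange paint jars off the writing pad: stand them upright on the two free cork spots of the low shelf, one squarely on each, so they make a neat row with the yellow jar. Then pick up the loose lamp arm by its balance point and finish holding it still and level, with its ring socket centred directly above the top of the lamp base's post, clear of it by a few centimetres, and the green head out over the writing pad. Do not put it down or let go at the end, and leave everything else where it is.

Things in the scene. Friction and masses are not known exactly. Their poses are not given: they have to be found in the camera images.
- jar_blue: paint jar, blue with a white lid, 44 mm across, 84 mm tall (lid 39 mm across from 66 mm up), 0.12 kg; origin at the centre of its underside, z up. It starts standing on the writing pad.
- jar_orange: paint jar, orange with a white lid, 44 mm across, 84 mm tall (lid 39 mm across from 66 mm up), 0.12 kg; origin at the centre of its underside, z up. It starts standing on the writing pad.
- jar_yellow: paint jar, yellow with a white lid, 44 mm across, 84 mm tall (lid 39 mm across from 66 mm up), 0.12 kg; origin at the centre of its underside, z up. It already stands on the end cork spot of the shelf and stays there.
- shelf: fixed low dark wooden desk shelf, 130 mm deep (its x), 220 mm long (its y), top 50 mm above the desk, no lip or back; three round cork spots, 52 mm across and flush with the top, lie in a row along its y, 60 mm apart. Origin under its centre at desk height, x away from the robot at yaw 0.
- spot0 (a point): centre of the cork spot at the shelf's +y end, at the height of the shelf's top; taken by the yellow jar.
- spot1 (a point): centre of the middle cork spot, at the height of the shelf's top; free at the start.
- spot2 (a point): centre of the cork spot at the shelf's -y end, at the height of the shelf's top; free at the start.
- pad: fixed white ruled writing pad, 180 mm (its x) by 200 mm (its y), 8 mm thick; a red binding strip along its +x edge, towards the lamp base. Origin at the centre of its underside.
- lamp_base: fixed desk-lamp base: white disc 130 mm across and 20 mm high with an upright steel post 14 mm across (plastic collar 26 mm across up to 32 mm) on its centre; origin at the centre of its underside. It stands just beyond the pad's +x edge.
- post_top (a point): top centre of the base's steel post, 120 mm above the desk.
- lamp_arm: loose lamp arm lying flat on the desk, 278 mm long, about 0.42 kg; an aluminium bar along its x, 16 mm wide, 14 mm high, its middle 26 mm above the underside. +x end: heavy green round head. -x end: black ring socket. Origin at the underside, on the bar's line, z up. The bar is bare from 102 mm on the socket side of the origin to 60 mm on the head side. It balances off-centre: see balance.
- balance (a point): balance point of the lamp arm, in the middle of the bar's section: 28 mm from the arm's origin towards the head (32 mm short of the head's edge), 26 mm above the arm's underside.
- socket (a point): centre of the lower mouth of the lamp arm's ring socket (36 mm across, 36 mm high, upright bore 22 mm), 120 mm from the arm's origin, level with its underside; 148 mm from the balance point.
- head (a point): centre of the underside of the lamp arm's green head (80 mm across, 36 mm high), 100 mm from the arm's origin; 220 mm from the socket's centre.
- phone: white phone lying flat, 74 x 150 x 9 mm; origin at the centre of its underside. Bystander.
- tape: green correction-tape dispenser, about 95 x 34 x 16 mm; origin at its underside. Bystander.
- eraser: white and blue eraser, 22 x 45 x 12 mm; origin at the centre of its underside. Bystander.
- pen_cup: grey pen cup with pens, 76 mm across, 150 mm tall over the pens; origin at the centre of its underside. Bystander.
- sharpener: red pencil sharpener, 26 x 26 x 20 mm; origin at the centre of its underside. Bystander.

How it is judged:
By the outcome, as a careful person would: the job done as asked, in the order asked, and still so for the second after the job is handed in, while the arm keeps its last pose, push and grip.
It also fails if it takes over 72 s, if anything falls off the work surface, if the arm or the gripper's body presses on something with over 40 N, if the wrist force passes 120 N, or if a joint passes its speed limit or range.

## Working session

There is one attempt and no reset: what is moved stays moved. The work goes in short steps, each a Python script; the robot and the scene stay as the last script left them, time stands still between calls to the robot, and variables do not carry over. Pictures are saved under pics/ and viewed, and the job is handed in when it is done.

```bash
ls; mkdir -p pics; python3 - <<'E'
from workcell import *
from workcell import env,cams
import cv2,numpy as np
for n in ["scene","side","wrist"]:
    p,d=cams.get_image(n); cv2.imwrite(f"pics/{n}0.png",p); np.save(f"pics/{n}0.npy",d); print(n,cams.camera_info(n))
print(env.grip_depth,read_t(),read_eef_rot(),read_opening())
E
```

```text
pics
scene {'fov_y': 56.61824078507181, 'cx': 322.3029573745581, 'cy': 241.905364061772, 'R': array([[ 0.15906023,  0.98726836, -0.00101122],
       [ 0.7502245 , -0.12153544, -0.64991718],
       [-0.64176557,  0.10261734, -0.76000436]]), 't': array([-0.09366558, -0.33072094,  1.3829375 ])}
side {'fov_y': 55.52003012176336, 'cx': 326.99081154168067, 'cy': 234.41215845569624, 'R': array([[ 0.82564525, -0.56388449,  0.01855266],
       [-0.42023012, -0.63658125, -0.64666139],
       [ 0.37645261,  0.52611652, -0.76255153]]), 't': array([-0.4367532 ,  0.28502225,  1.08113129])}
wrist {'fov_y': 65.70646984690485, 'cx': 321.58274223241835, 'cy': 242.59957378251005, 'T_tool_cam': array([[ 2.14808708e-04, -9.68649278e-01, -2.48432145e-01,
         6.83792825e-02],
       [ 9.99999844e-01,  7.97433488e-05,  5.53734049e-04,
         4.77340434e-04],
       [-5.16563275e-04, -2.48432225e-01,  9.68649143e-01,
        -1.62777659e-01],
       [ 0.00000000e+00,  0.00000000e+00,  0.00000000e+00,
         1.00000000e+00]])}
0.0187 0.15 [-5.71137484e-04  7.07082130e-01  7.07131051e-01 -4.58906502e-04] 0.08715095199676696
```

View pics/scene0.png

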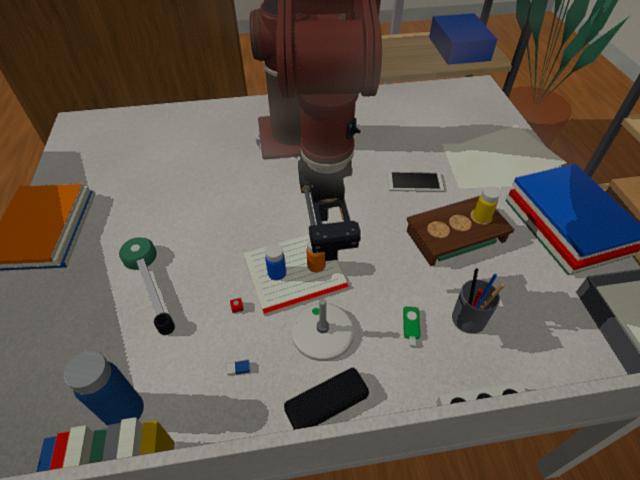

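View pics/side0.png

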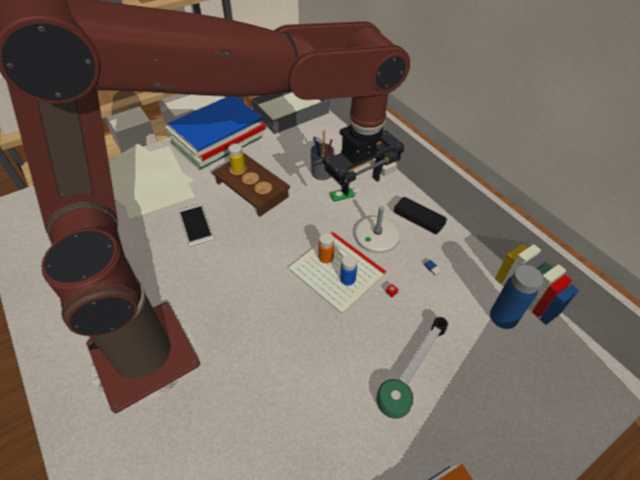

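View pics/wrist0.png

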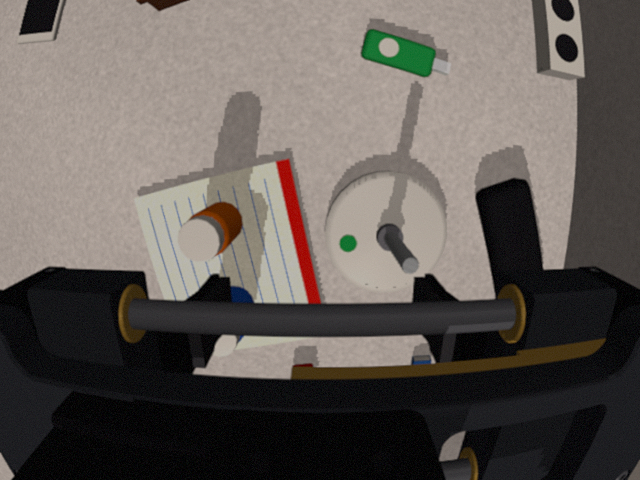

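```bash
cat > h.py <<'E'
from workcell import env,eoat,kinematics,cams,sign_off,read_t,read_joint_pos,read_tcp_pos,read_eef_rot,read_wrist_force,read_moment,read_opening
import numpy as np,cv2
from scipy.spatial.transform import Rotation as Ro
def f(ci): return 240/np.tan(np.radians(ci['fov_y'])/2)
def px(n,u,v,z=None,d=None):
    ci=cams.camera_info(n);F=f(ci);R=ci['R'];t=ci['t']
    r=np.array([(u-ci['cx'])/F,(v-ci['cy'])/F,1]);C=-R.T@t;w=R.T@r
    s=d if d is not None else (z-C[2])/w[2]
    return C+s*w
def proj(n,X):
    ci=cams.camera_info(n);c=ci['R']@np.array(X)+ci['t'];F=f(ci)
    return np.array([ci['cx']+F*c[0]/c[2],ci['cy']+F*c[1]/c[2]])
def wpx(u,v,z,pos,q):
    ci=cams.camera_info('wrist');F=f(ci);a=np.array([u-ci['cx'],v-ci['cy']]);r=np.hypot(*a);th=r/F
    ray=np.array([*(a/r*np.sin(th)),np.cos(th)]);T=ci['T_tool_cam']
    R=Ro.from_quat(np.roll(q,-1)).as_matrix()
    C=np.array(pos)+R@T[:3,3];w=R@T[:3,:3]@ray
    return C+(z-C[2])/w[2]*w
def wproj(X,pos,q):
    ci=cams.camera_info('wrist');F=f(ci);T=ci['T_tool_cam'];R=Ro.from_quat(np.roll(q,-1)).as_matrix()
    c=T[:3,:3].T@(R.T@(np.array(X)-pos)-T[:3,3]);th=np.arctan2(np.hypot(c[0],c[1]),c[2]);k=c[:2]/np.hypot(c[0],c[1])
    return np.array([ci['cx'],ci['cy']])+F*th*k
def down(yaw): # tool z down, tool x axis at world angle yaw ; y axis = yaw-90
    x=np.array([np.cos(yaw),np.sin(yaw),0]);z=np.array([0,0,-1.]);y=np.cross(z,x)
    return np.roll(Ro.from_matrix(np.c_[x,y,z]).as_quat(),1)
E
python3 - <<'E'
import cv2
s=cv2.imread('pics/scene0.png');d=cv2.imread('pics/side0.png')
def c(im,x0,y0,x1,y1,k,n): cv2.imwrite(f'pics/{n}.png',cv2.resize(im[y0:y1,x0:x1],None,fx=k,fy=k,interpolation=cv2.INTER_CUBIC))
c(s,110,225,210,345,5,'c1');c(s,235,235,365,365,4,'c2');c(s,400,180,520,270,6,'c3')
c(d,280,220,400,320,6,'c4');c(d,205,135,300,215,7,'c5');c(d,365,305,465,425,5,'c6')
E
```

```text
(no output)
```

View pics/c1.png

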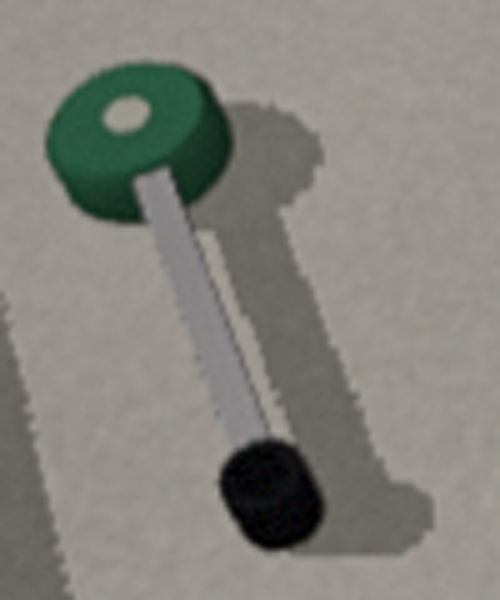

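View pics/c2.png

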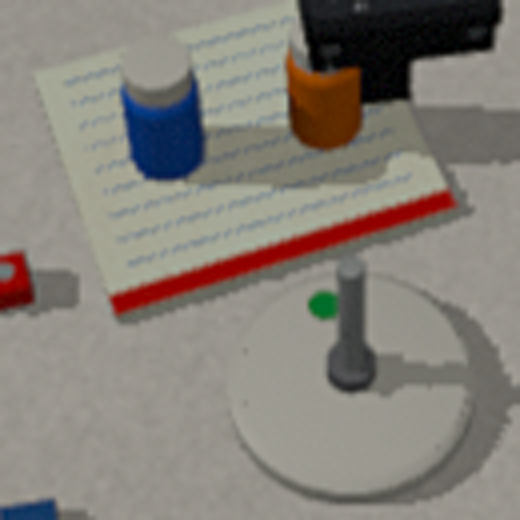

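View pics/c3.png

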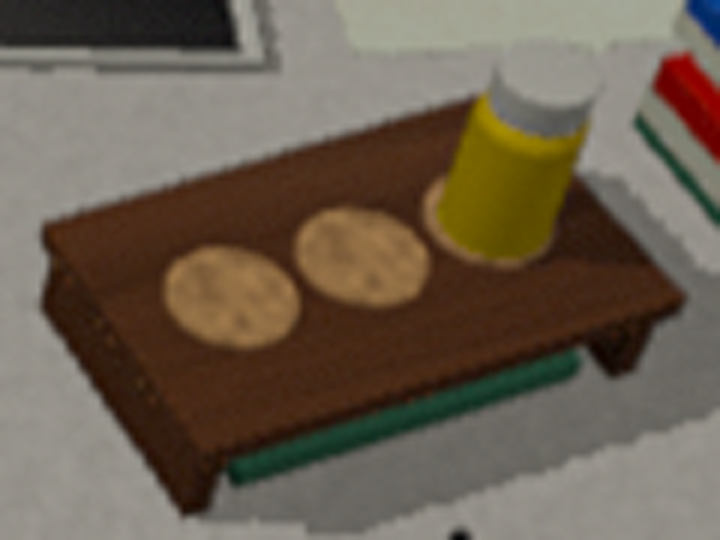

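View pics/c4.png

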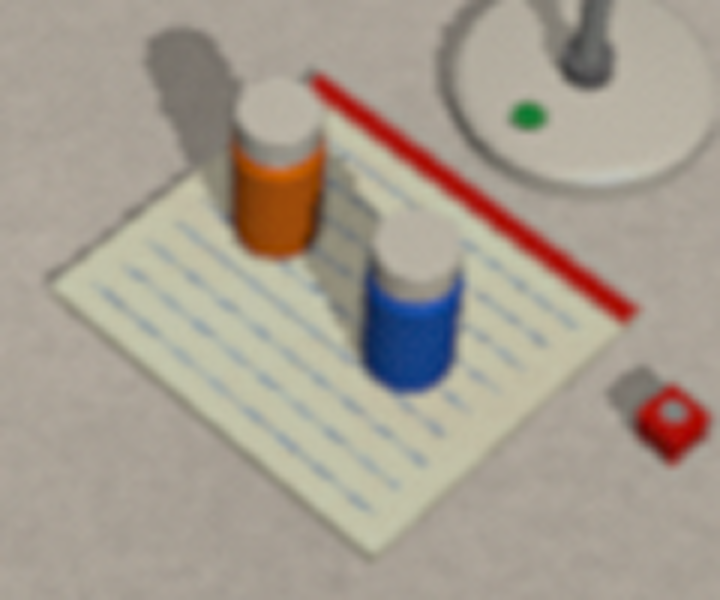

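View pics/c5.png

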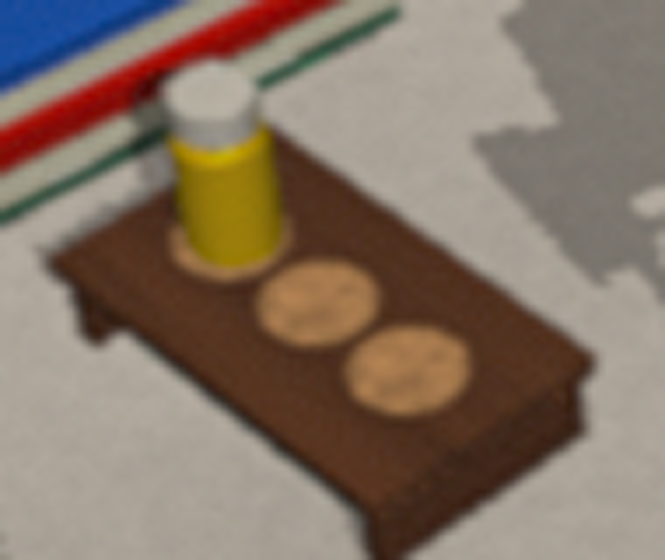

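View pics/c6.png

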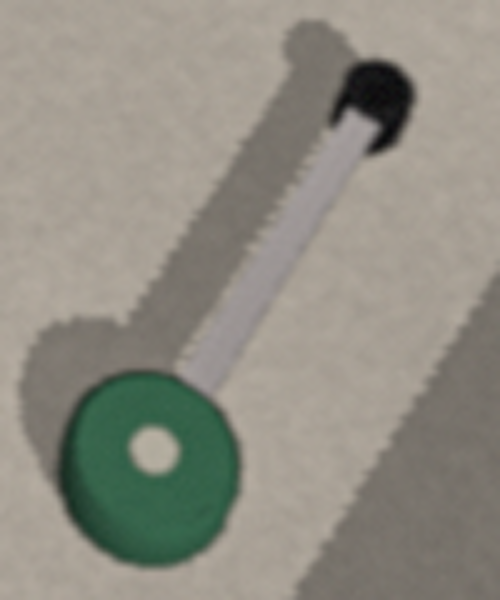

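```bash
python3 - <<'E'
from h import *
np.set_printoptions(precision=4,suppress=True)
p=read_tcp_pos();q=read_eef_rot();print(p,q)
L={'head':[.036,(135.4,247.8),(396,395)],'barh':[.033,(140.4,260),(405,382)],'bars':[.033,(159.6,311.4),(435.4,330)],'sock':[.036,(163,319),(441,323.4)],
'blue':[.092,(274.2,250.5),(349.7,261.2)],'orange':[.092,None,(326.7,238.8)],'post':[.12,(322.5,302),(380,208)],
'spot2':[.05,(438.5,229.5),(263.3,188)],'spot1':[.05,(460.3,222.8),(250.4,178.3)],'yel':[.134,(491.7,192.5),(235.1,148.1)],
'cup':[.1,(476,290),(322,148)],'phone':[.009,(416,181),(196,224)],'sharp':[.02,(237,304),(391,288)],'eraser':[.012,(239,367),(431,266)],'tape':[.016,(412,322),(343,195)],'case':[.04,(327,397),(419,213)]}
for k,(z,a,b) in L.items(): print(k,px('scene',*a,z) if a else None,px('side',*b,z))
print('wrist orange',wpx(199,240,.092,p,q),'post',wpx(410,265,.12,p,q))
print('pad corners',[px('side',280+a/6,220+b/6,.008)[:2] for a,b in((315,75),(635,310),(372,555),(50,280))])
# depth check
for n,k in(('scene',0),('side',1)):
    d=np.load(f'pics/{n}0.npy')
    for key in('head','sock','blue','post','spot2','yel'):
        u,v=L[key][1+k]; dd=d[int(round(v)),int(round(u))]; print(n,key,px(n,u,v,d=dd))
E
```

```text
[0.6245 0.0001 0.2217] [-0.0006  0.7071  0.7071 -0.0005]
head [ 0.423  -0.4157  0.036 ] [ 0.4244 -0.4185  0.036 ]
barh [ 0.4597 -0.4016  0.033 ] [ 0.461  -0.4065  0.033 ]
bars [ 0.607  -0.3478  0.033 ] [ 0.6069 -0.349   0.033 ]
sock [ 0.6287 -0.3386  0.036 ] [ 0.6291 -0.3442  0.036 ]
blue [ 0.5298 -0.0957  0.092 ] [ 0.5278 -0.1009  0.092 ]
orange None [ 0.5208 -0.0077  0.092 ]
post [ 0.694  -0.0164  0.12  ] [ 0.6897 -0.0165  0.12  ]
spot2 [0.4927 0.2953 0.05  ] [0.4935 0.2922 0.05  ]
spot1 [0.4802 0.3542 0.05  ] [0.4813 0.3516 0.05  ]
yel [0.4728 0.4116 0.134 ] [0.4705 0.4088 0.134 ]
cup [0.7022 0.2915 0.1   ] [0.7136 0.3014 0.1   ]
phone [0.2749 0.313  0.009 ] [0.2726 0.3067 0.009 ]
sharp [ 0.6058 -0.1888  0.02  ] [ 0.6016 -0.1899  0.02  ]
eraser [ 0.7475 -0.1911  0.012 ] [ 0.7436 -0.1915  0.012 ]
tape [0.7065 0.1717 0.016 ] [0.6996 0.1621 0.016 ]
case [ 0.8447 -0.0326  0.04  ] [ 0.8281 -0.0406  0.04  ]
wrist orange [ 0.5218 -0.0043  0.092 ] post [ 0.6924 -0.017   0.12  ]
pad corners [array([0.5889, 0.0596]), array([ 0.6301, -0.1356]), array([ 0.4568, -0.1729]), array([0.4181, 0.0252])]
scene head [ 0.4261 -0.4144  0.0394]
scene sock [ 0.6166 -0.3444  0.0173]
scene blue [ 0.5297 -0.0957  0.0918]
scene post [ 0.6943 -0.0165  0.1204]
scene spot2 [0.495  0.2939 0.0528]
scene yel [0.4724 0.4119 0.1336]
side head [ 0.4239 -0.4188  0.0375]
side sock [ 0.6392 -0.3389  0.018 ]
side blue [ 0.5256 -0.1034  0.0964]
side post [ 0.6906 -0.0156  0.1186]
side spot2 [0.4922 0.2894 0.053 ]
side yel [0.4706 0.409  0.1338]
```

```bash
python3 - <<'E'
from h import *
t=read_t()
env.reach([.54,-.17,.22],down(np.pi/2));print(read_t()-t)
p=read_tcp_pos();q=read_eef_rot();print(p,q,read_joint_pos())
im,d=cams.get_image('wrist');cv2.imwrite('pics/w1.png',im)
for n,X in dict(blue=[.529,-.098,.092],orange=[.521,-.006,.092],post=[.692,-.017,.12],tcp=p).items(): print(n,wproj(X,p,q))
E
```

```text
0.7833
[ 0.54044166 -0.1694291   0.22014469] [2.15287945e-05 7.07239597e-01 7.06973790e-01 4.61172335e-04] [-4.43544817e-01  8.23551089e-02  1.68527340e+00  8.71357792e-04
  1.37361429e+00 -4.43339465e-01]
blue [305.84979151 145.55848338]
orange [295.73378396  32.37447895]
post [516.64494401  52.80055931]
tcp [320.36198068 297.09583397]
```

View pics/w1.png

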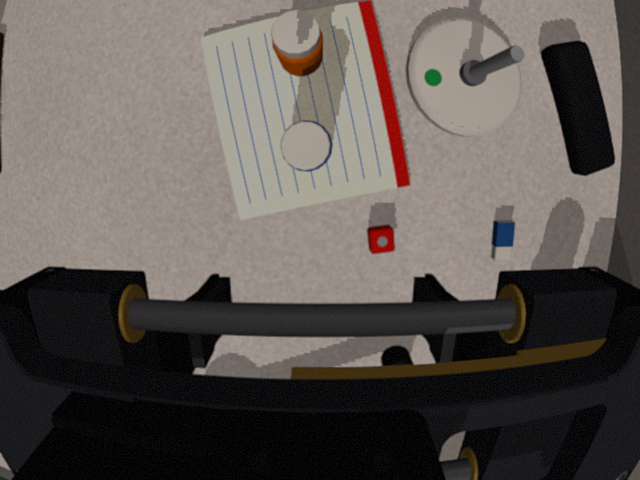

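```bash
cat >> h.py <<'E'
GY=np.radians(95);PY=np.radians(100.4)
def pick(x,y):
    q=down(GY)
    env.reach([x,y,.14],q)
    env.move_linear([x,y,.0343],q,vel=.12)
    print('pre',read_wrist_force(),read_tcp_pos())
    eoat.move_gripper(.03,20); print('open',read_opening(),read_wrist_force())
    env.move_linear([x,y,.16],q,vel=.2)
    print('op',read_opening(),read_wrist_force(),read_t())
def place(x,y):
    q=down(PY)
    env.reach([x,y,.15],q)
    env.move_linear([x,y,.085],q,vel=.15)
    env.move_linear([x,y,.0772],q,vel=.03)
    print('pl',read_tcp_pos(),read_wrist_force())
E
python3 - <<'E'
from h import *
pick(.521,-.006)
p=read_tcp_pos();q=read_eef_rot();print(p)
for n in('side','scene'): cv2.imwrite(f'pics/{n}2.png',cams.get_image(n)[0]); print(n,proj(n,[p[0],p[1],p[2]+.084-.0263]))
E
python3 -c "
import cv2
for n,a in (('side',(250,140,410,260)),('scene',(250,180,410,300))):
  im=cv2.imread(f'pics/{n}2.png');x,y,X,Y=a;cv2.imwrite(f'pics/{n}2c.png',cv2.resize(im[y:Y,x:X],None,fx=5,fy=5))"
```

```text
pre [ 0.21636475 -0.04632898 -0.33065642] [ 0.52183227 -0.00629273  0.03513309]
open 0.04328077339233038 [-1.41188324  0.66478738  2.56300083]
op 0.043264008324804086 [-0.2191637  -0.63002832 -1.28031638] 4.35
[ 0.5200758  -0.00586163  0.15863066]
side [326.97589111 205.7550891 ]
scene [313.76227097 201.37281903]
```

View pics/side2c.png

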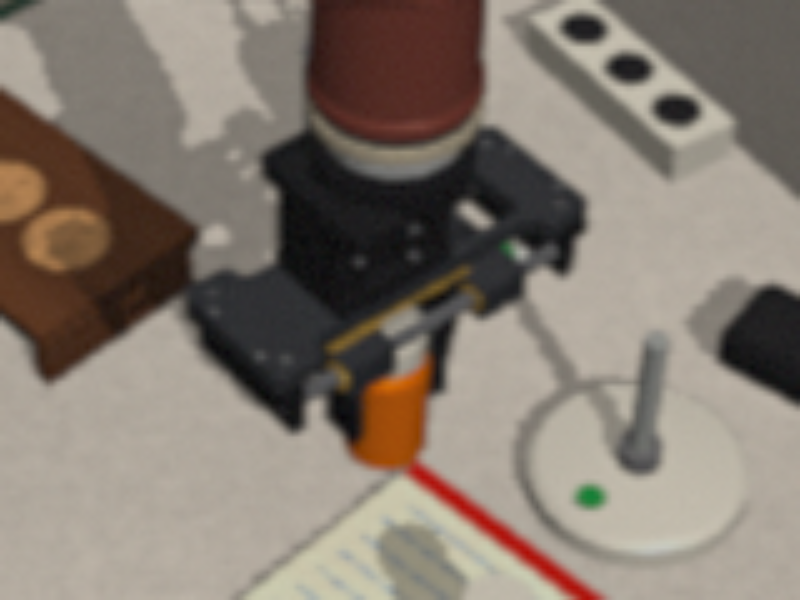

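```bash
python3 - <<'E'
from h import *
place(.4814,.3525)
eoat.move_gripper(.075); env.wait(.1)
p=read_tcp_pos();env.move_linear([p[0],p[1],.19],vel=.25)
cv2.imwrite('pics/w3.png',cams.get_image('wrist')[0]);print(read_tcp_pos(),read_eef_rot())
pick(.529,-.098)
for n in('side','scene'): cv2.imwrite(f'pics/{n}3.png',cams.get_image(n)[0])
for X in ([.4814,.3525,.134],[.4717,.4102,.134]): print(proj('side',X),proj('scene',X))
s=cv2.imread('pics/scene3.png');d=cv2.imread('pics/side3.png')
c=lambda im,x0,y0,x1,y1,k: cv2.resize(im[y0:y1,x0:x1],None,fx=k,fy=k,interpolation=cv2.INTER_CUBIC)
cv2.imwrite('pics/c3s.png',c(s,400,170,520,270,6));cv2.imwrite('pics/c3d.png',c(d,200,125,300,215,7))
E
```

```text
pl [0.4813491  0.35254743 0.0773011 ] [-0.06824384 -0.58396885 -1.50814672]
[0.48068366 0.35210484 0.1888947 ] [-3.24673377e-04  6.40105644e-01  7.68286373e-01 -8.42118626e-04]
pre [-0.14684147  0.18705636 -0.37900896] [ 0.52977888 -0.09818936  0.03511441]
open 0.043495918826834415 [-1.92135037  0.13502597  2.43830545]
op 0.0434197388227938 [-0.27746505  0.02723044 -2.33819747] 12.5
[247.16678976 157.04372385] [468.46931772 197.94135143]
[235.24871623 147.69952256] [490.92819572 192.2254196 ]
```

View pics/c3s.png

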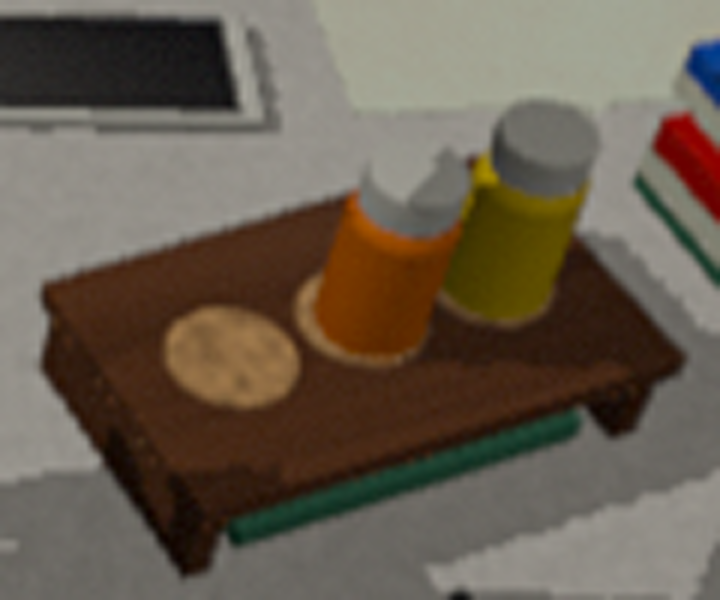

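View pics/c3d.png

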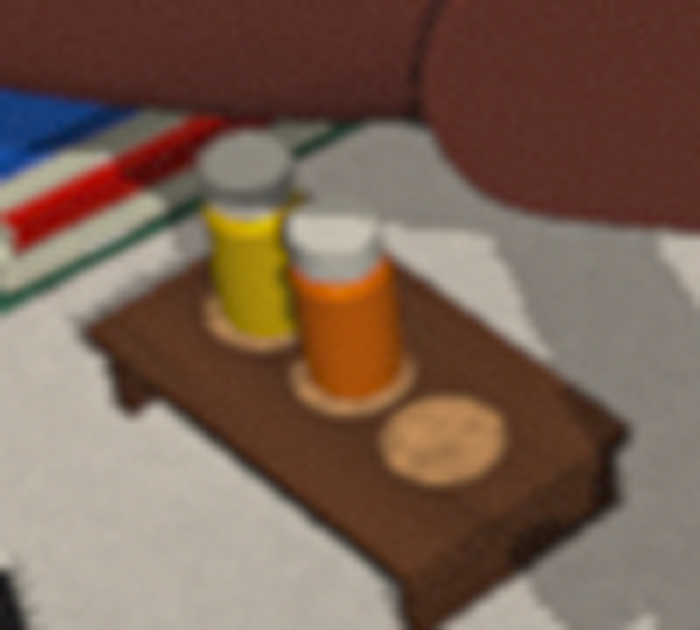

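View pics/side3.png

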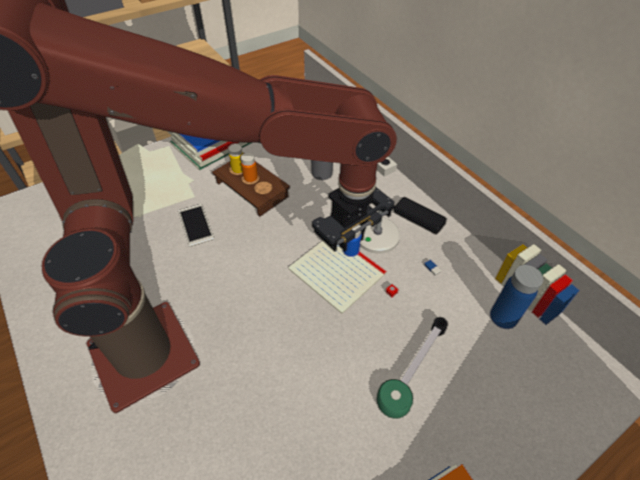

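View pics/w3.png

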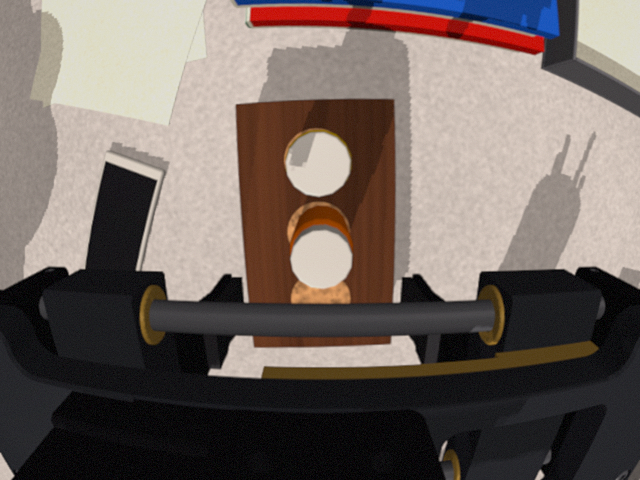

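```bash
python3 - <<'E'
from h import *
p=np.array([0.48068366,0.35210484,0.1888947]);q=np.array([-3.24673377e-04,6.40105644e-01,7.68286373e-01,-8.42118626e-04])
for n,X in dict(s1=[.4814,.3525,.05],s2=[.493,.2937,.05],s0=[.4717,.4102,.05],o=[.4814,.3525,.134],y=[.4717,.4102,.134]).items(): print(n,wproj(X,p,q))
im=cv2.imread('pics/w3.png');cv2.imwrite('pics/w3c.png',cv2.resize(im[90:360,220:420],None,fx=3,fy=3,interpolation=cv2.INTER_CUBIC)[:600])
E
```

```text
s1 [321.93941846 231.66738104]
s2 [322.80990681 298.31619061]
s0 [323.05428772 160.96872486]
o [321.91551429 261.8772596 ]
y [323.46033973 165.56024196]
```

View pics/w3c.png

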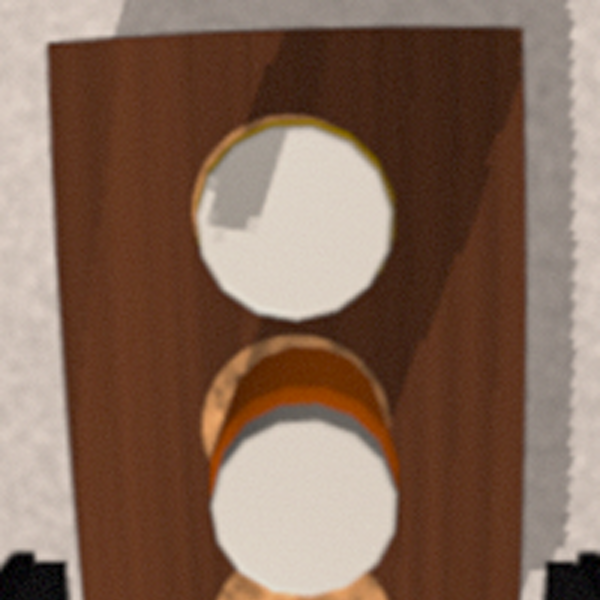

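```bash
python3 - <<'E'
from h import *
place(.4906,.2931)
eoat.move_gripper(.075); env.wait(.1)
p=read_tcp_pos();env.move_linear([.4906,.2931,.19],vel=.25)
env.move_linear([.507,.215,.19],vel=.25)
cv2.imwrite('pics/w4.png',cams.get_image('wrist')[0]);p=read_tcp_pos();q=read_eef_rot();print(p,q,read_t())
for n,X in dict(s1=[.4814,.3525,.05],s2=[.493,.2937,.05],o=[.4814,.3525,.134],b=[.4906,.2931,.134],y=[.4717,.4102,.134]).items(): print(n,wproj(X,p,q))
im=cv2.imread('pics/w4.png');cv2.imwrite('pics/w4c.png',cv2.resize(im[20:220,220:420],None,fx=3,fy=3,interpolation=cv2.INTER_CUBIC))
E
```

```text
pl [0.49058921 0.29314304 0.07731336] [-0.39763729  0.23551908 -1.5444635 ]
[0.50604395 0.21471847 0.18828065] [-0.00106148  0.64042051  0.76802294 -0.0010956 ] 17.0917
s1 [321.81390937  62.42526201]
s2 [322.85321065 134.78860348]
o [321.56255636  30.74323648]
b [318.71791147 129.44098453]
y [322.93639566 -51.48331049]
```

View pics/w4c.png

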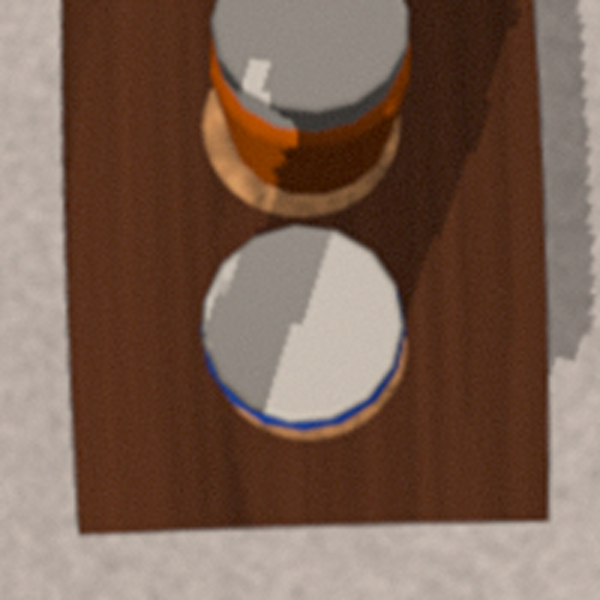

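```bash
python3 - <<'E'
from h import *
eoat.move_gripper(.06)
a=np.radians(20.35)
env.move_linear([.507,.1,.26],vel=.35)
env.reach([.42,-.42,.23],down(a))
cv2.imwrite('pics/w5.png',cams.get_image('wrist')[0]);p=read_tcp_pos();q=read_eef_rot();print(p,q,read_t(),read_joint_pos())
u=np.array([np.cos(a),np.sin(a)]);m=np.array([.5263,-.379])
for n,X in dict(head=[*(m-.11*u),.036],sock=[*(m+.11*u),.036],bal=[*(m-.038*u),.033]).items(): print(n,X,wproj(X,p,q))
E
```

```text
[ 0.42084796 -0.41905397  0.23014955] [-5.77214409e-06  9.84098008e-01  1.77626237e-01  1.72518832e-04] 20.1917 [-9.16178371e-01  1.41564205e-01  1.60199283e+00  3.16687188e-04
  1.39788777e+00  2.97415882e-01]
head [np.float64(0.42316555990361027), np.float64(-0.41725293800486707), 0.036] [321.27599322 216.92984405]
sock [np.float64(0.6294344400963897), np.float64(-0.34074706199513294), 0.036] [321.76970492  -2.34823778]
bal [np.float64(0.49067173887579263), np.float64(-0.39221465131077227), 0.033] [321.43691313 142.77621917]
```

View pics/w5.png

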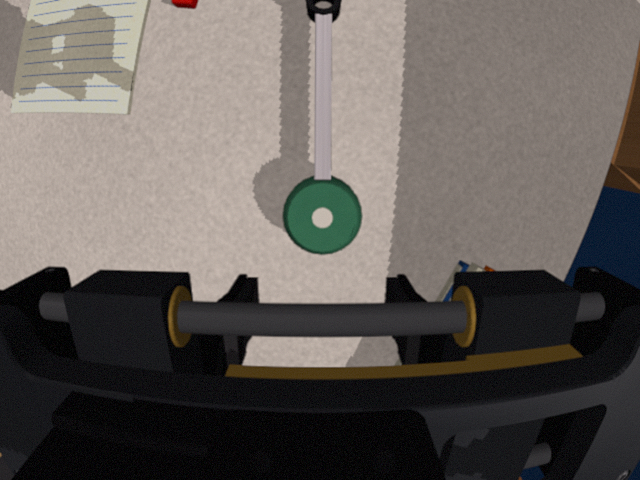

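```bash
python3 - <<'E'
from h import *
np.set_printoptions(precision=4,suppress=True)
a=np.radians(20.35);q=down(a);x,y=.4907,-.3922
env.move_linear([x,y,.12],q,vel=.25)
env.move_linear([x,y,.0075],q,vel=.1)
print(read_tcp_pos(),read_wrist_force())
m0=read_moment()
eoat.move_gripper(.01,60);print(read_opening(),read_wrist_force())
env.move_linear([x,y,.05],q,vel=.08)
env.wait(.2)
R=Ro.from_quat(np.roll(read_eef_rot(),-1)).as_matrix()
print(read_tcp_pos(),read_opening(),read_wrist_force(),R.T@read_moment(),R.T@m0,read_t())
for n in('side','scene'): cv2.imwrite(f'pics/{n}6.png',cams.get_image(n)[0])
E
```

```text
[ 0.4913 -0.3928  0.0084] [ 0.4971 -0.5943  0.0814]
0.01522077494552905 [ 1.1427 -1.0598 -1.7213]
[ 0.4903 -0.3917  0.0492] 0.015217456636412273 [ 0.6399 -0.0646 -4.7334] [ 0.0988 -0.0447 -0.0537] [ 0.0782 -0.1044 -0.0418] 23.8583
```

View pics/side6.png

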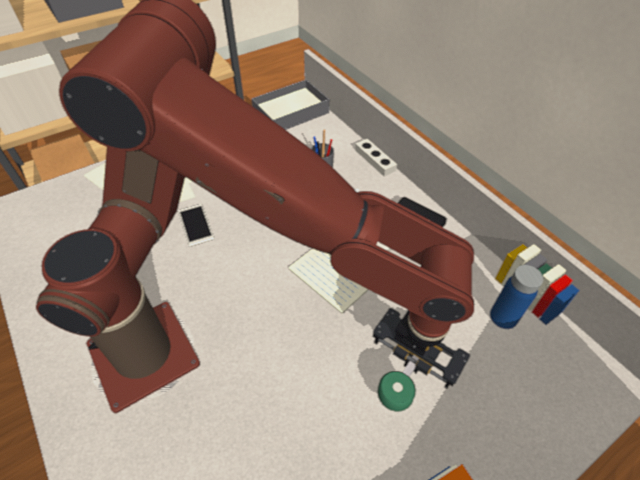

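```bash
python3 - <<'E'
from h import *
np.set_printoptions(precision=4,suppress=True)
a=np.radians(20.35);b=np.radians(12)
env.move_linear([.4907,-.3922,.21],down(a),vel=.2)
T=np.array([.692,-.017])-.148*np.array([np.cos(b),np.sin(b)]);print(T)
env.move_linear([*T,.21],down(b),vel=.15)
env.move_linear([*T,.1625],down(b),vel=.08)
env.wait(.5)
p=read_tcp_pos();q=read_eef_rot();print(p,q,read_opening(),read_wrist_force(),read_t())
np.save('pics/pq7.npy',np.r_[p,q])
for n in('side','scene','wrist'):
    im,d=cams.get_image(n);cv2.imwrite(f'pics/{n}7.png',im);np.save(f'pics/{n}7d.npy',d)
E
```

```text
[ 0.5472 -0.0478]
[ 0.5473 -0.0478  0.1627] [0.     0.9945 0.1045 0.0001] 0.015569156687168666 [ 0.4582 -0.4592 -4.7691] 28.625
```

View pics/side7.png

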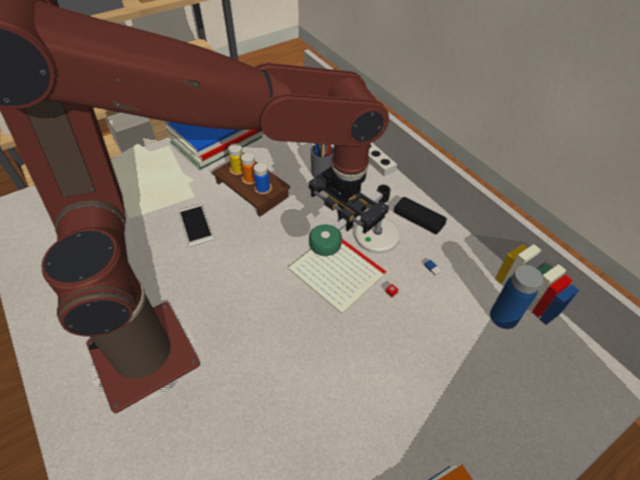

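View pics/scene7.png

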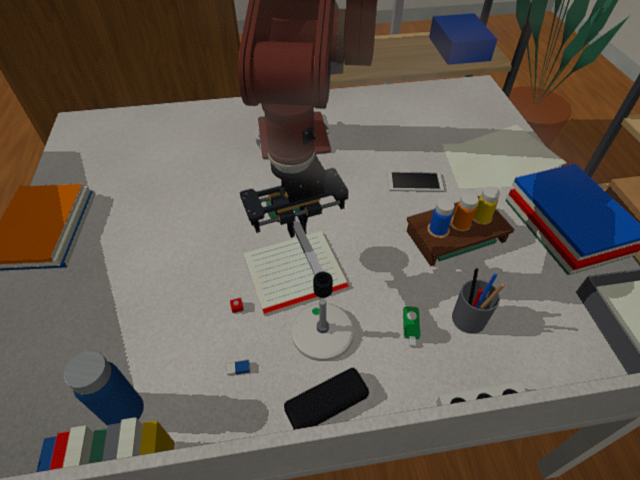

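View pics/wrist7.png

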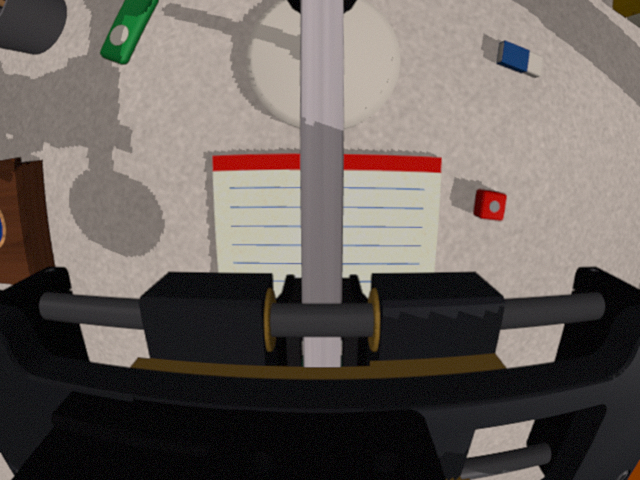

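```bash
python3 - <<'E'
from h import *
np.set_printoptions(precision=4,suppress=True)
b=np.radians(12);u=np.array([np.cos(b),np.sin(b)]);B=np.array([.5473,-.0478]);zu=.1627+.0187-.026
S=B+.148*u;H=B-.072*u
L=dict(sock_top=[*S,zu+.036],sock_bot=[*S,zu],head=[*H,zu+.036],post=[.692,-.017,.12])
for n in('scene','side'):
    im=cv2.imread(f'pics/{n}7.png');d=np.load(f'pics/{n}7d.npy')
    for k,X in L.items():
        w=proj(n,X);print(n,k,w)
    x,y=(285,255) if n=='scene' else (290,170)
    c=im[y:y+90,x:x+110].copy() if n=='scene' else im[y:y+90,x:x+120].copy()
    cv2.imwrite(f'pics/{n}7c.png',cv2.resize(c,None,fx=6,fy=6,interpolation=cv2.INTER_CUBIC))
d=np.load('pics/side7d.npy')
# head top plane from side depth
P=[]
im=cv2.imread('pics/side7.png').astype(int)
for v in range(220,262):
  for uu in range(300,350):
    bb,g,r=im[v,uu]
    if g>r+15 and g>bb+5 and d[v,uu]>0: P.append(px('side',uu,v,d=d[v,uu]))
P=np.array(P);h=np.histogram(P[:,2],20);print(len(P),np.c_[h[1][:-1],h[0]])
top=P[P[:,2]>np.percentile(P[:,2],60)];print(top.mean(0))
A=np.c_[top[:,:2]-top[:,:2].mean(0),np.ones(len(top))];print(np.linalg.lstsq(A,top[:,2],rcond=None)[0])
# bar top profile by wrist depth
d=np.load('pics/wrist7d.npy');pq=np.load('pics/pq7.npy');p,q=pq[:3],pq[3:]
ci=cams.camera_info('wrist');T=ci['T_tool_cam'];R=Ro.from_quat(np.roll(q,-1)).as_matrix();F=f(ci)
for v in range(15,260,30):
    uu=322;a=np.array([uu-ci['cx'],v-ci['cy']]);r=np.hypot(*a);th=r/F;ray=np.array([*(a/r*np.tan(th)),1])*d[v,uu]
    X=p+R@(T[:3,:3]@ray+T[:3,3]);print(v,d[v,uu],X,(X[:2]-B)@u)
E
```

```text
scene sock_top [321.9702 279.1445]
scene sock_bot [322.0011 290.6299]
scene head [283.7784 198.6861]
scene post [322.0392 301.1683]
side sock_top [383.7788 188.7918]
side sock_bot [382.244  198.5656]
side head [325.2713 234.7547]
side post [380.7755 207.758 ]
751 [[  0.1613   3.    ]
 [  0.1631  13.    ]
 [  0.1648  10.    ]
 [  0.1666   8.    ]
 [  0.1683  17.    ]
 [  0.1701  13.    ]
 [  0.1718  12.    ]
 [  0.1735  12.    ]
 [  0.1753  19.    ]
 [  0.177   10.    ]
 [  0.1788  11.    ]
 [  0.1805  22.    ]
 [  0.1823  20.    ]
 [  0.184   24.    ]
 [  0.1858  42.    ]
 [  0.1875  58.    ]
 [  0.1893 149.    ]
 [  0.191  177.    ]
 [  0.1927 119.    ]
 [  0.1945  12.    ]]
[ 0.4743 -0.0632  0.1926]
[ 0.0012 -0.0034  0.1926]
15 0.12033194 [ 0.665  -0.0224  0.1879] 0.12038582766515396
45 0.122422054 [ 0.6526 -0.025   0.189 ] 0.10773194358959719
75 0.12515849 [ 0.6411 -0.0275  0.1892] 0.0960102271055861
105 0.1289514 [ 0.6302 -0.0298  0.1881] 0.08484294001742264
135 0.13158108 [ 0.6193 -0.0321  0.1883] 0.07367533217531554
165 0.13394581 [ 0.6085 -0.0344  0.1887] 0.06261159404556084
195 0.13684161 [ 0.5976 -0.0367  0.1885] 0.051470854774291065
225 0.14008443 [ 0.5864 -0.0391  0.1881] 0.04002555252840995
255 0.14252582 [ 0.575  -0.0415  0.1886] 0.028380336364182454
```

View pics/scene7c.png

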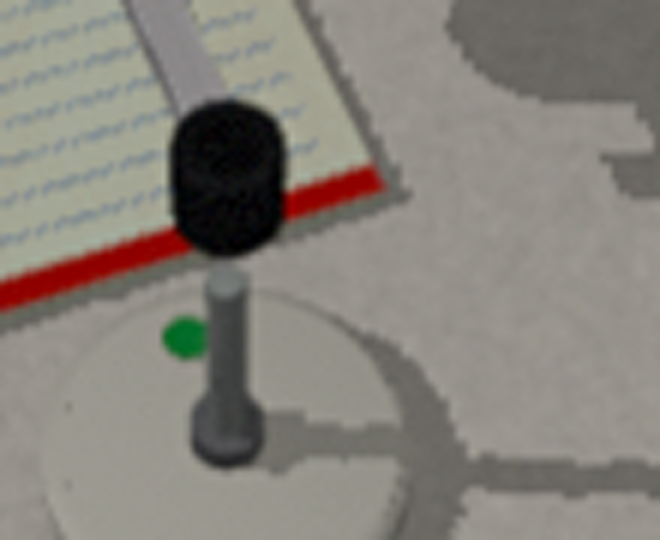

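View pics/side7c.png

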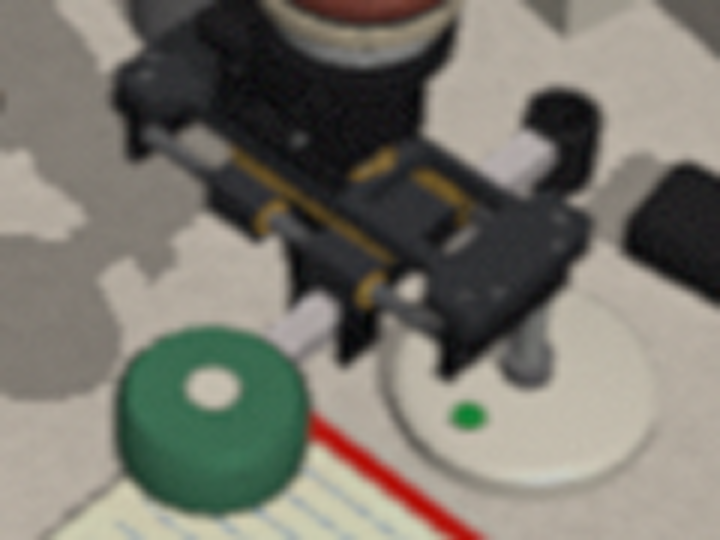

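```bash
python3 -c "
import cv2
im=cv2.imread('pics/side0.png');a=cv2.resize(im[190:250,350:410],None,fx=8,fy=8,interpolation=cv2.INTER_CUBIC)
im=cv2.imread('pics/side7.png');b=cv2.resize(im[135:215,210:300],None,fx=6,fy=6,interpolation=cv2.INTER_CUBIC)
im=cv2.imread('pics/scene7.png');c=cv2.resize(im[175:265,400:520],None,fx=5,fy=5,interpolation=cv2.INTER_CUBIC)
for n,x in zip('abc',(a,b,c)): cv2.imwrite(f'pics/f{n}.png',x)"
```

```text
(no output)
```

View pics/fa.png

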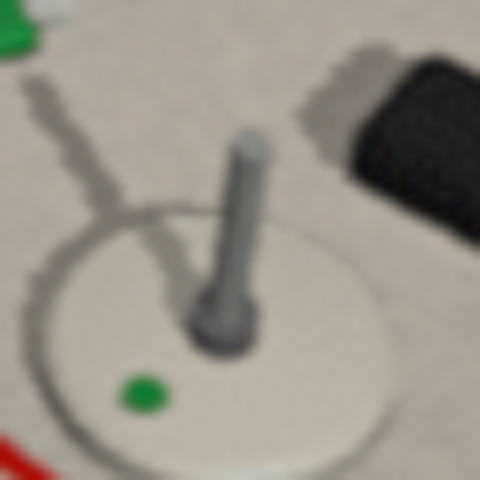

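View pics/fb.png

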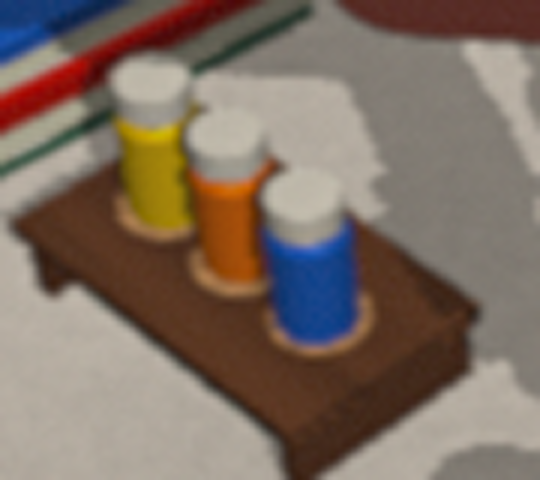

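View pics/fc.png

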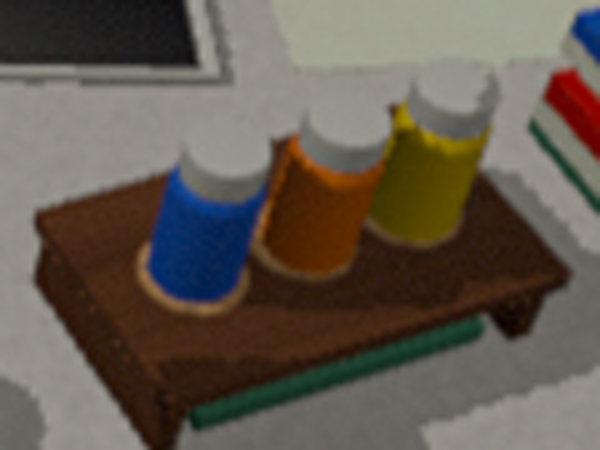

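```bash
python3 - <<'E'
from h import *
print(read_tcp_pos(),read_opening(),read_wrist_force(),read_t());sign_off()
E
```

```text
[ 0.54721902 -0.04777928  0.16251534] 0.015349323481272789 [ 0.13613951  0.42691185 -5.48742709] 28.775
the job is handed in; nothing more can be done
```

The job is handed in at 28.8 s. The orange jar stands on the middle cork spot and the blue jar on the end spot, in a row with the yellow one. The lamp arm is held at its balance point with a 60 N grip, its socket over the post and its head over the pad.

**Jars:** In the last scene and side pictures all three jars are upright and inside their cork spots. In the wrist pictures the orange jar sat about 2 mm off its spot's centre and the blue about 1 mm. I left the orange jar as it was rather than regrasp it.

**Lamp arm:**
- **Level:** the bar's top measured 188–189 mm high from 28 to 120 mm on the socket side of the grip, so it is level to about 1 mm. The head's top is flat too.
- **Clearance:** the socket's mouth is about 35 mm above the post top.
- **Centring:** socket and post match their computed pixel positions to within about 1 px, roughly 1–2 mm. The scene and side cameras disagreed by about 4 mm on the post's x position, so I used the value between them that the wrist camera confirmed.
- **Grip:** the last reading was steady, with about 5 N of load on the wrist.

No other object appeared to have moved in the last pictures.

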